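Count three full filling tins into the frame

ROBOT

A 7-joint arm with a two-finger parallel gripper is mounted at the origin on the work surface. World frame = base frame: x ahead of the robot, y to its left, z up, the work surface at z = 0. Lengths are in m, angles in rad, forces in N, time in s.
With the tool pointing down it reaches from about 0.4 to 0.85 m from the base axis. Payload 10.4 kg.
Tool frame: the origin (TCP) lies midway between the tips of the shut fingers; the grasp point (between the pads) lies 19 mm behind it; z points along the fingers, y is the line along which they close (so a half turn about z gives the same grasp; the last joint's range is limited). The gripper opens to 87 mm and grips with 3 to 60 N. Pads are 19 mm wide; open, the fingers measure 117 mm over their backs; the gripper's body (75 mm by 190 mm) begins 51 mm behind the grasp point.
Start: joints at [-1.306, 0.332, -0.065, 1.46, 0.022, 1.35, -0.088], TCP at [0.177, 0.599, 0.223] pointing down, gripper open.
Joint ranges: [-2.6, 2.6], [-0.5, 2.12], [-1.47, 1.34], [0.16, 2.42], [-1.27, 4.41], [0.06, 2.06], [-2.6, 2.6]. Speed limits (rad/s): [2.22, 2.22, 2.79, 2.79, 3.14, 3.14, 3.14].

INTERFACE

Orientations are given as a unit quaternion [x, y, z, w].
In Python, from bench import sensors, eyes, order gives the robot as it stands.
- The arm moves only by the tool arm_command, never from a script. Its argument "steps" is a list of rows, each an object with "rot": the turn, a rotation vector about the world's x, y, z in degrees, a list of three; "slide": the shift along the world's x, y, z in m, a list of three; "grip": the opening, from 0 (shut) to 1 (fully open). A call has exactly 8 rows; each row shifts and turns the commanded pose from where the row before left it; what a row does not reach is not made up. A row lasts 1/8 s, in which the tool goes at most 62.5 mm and 10.7 degrees, less where a joint would pass 70% of its speed; a pose out of reach is approached as far as the arm can. A call with a gripper value outside its range is refused whole. The fingers move at their own pace and stop on an object; "newtons" is the grip in N (left out, the last holds). Time passes only in rows, so rows that do not move let the fingers close, or fill a call up. It gives the time, the measured TCP pose, the force, the opening and the grip force at its end, in the units of the state.
- sensors.read_state(): the state, without advancing time (a new reading comes with each control period).
- eyes.camera(name): name is "side" or "top"; returns a dict with "pixels" (420x560x3 uint8, red, green, blue), "intrinsics" (3x3 intrinsics, pixels), "pose" (4x4, takes a point from camera to world coordinates). Camera axes: x right, y down, z forward; pixel columns grow to the right and rows downward; lengths in m; the calibration is good to about 2 mm. A picture is of the moment at which its call begins. There is no depth.
- order.close_job(): hands the job in; it is judged then, once.
Trained networks look in a picture, given as the dict that the camera call returned (one of the last four; its "shot" number tells which), for a name from the list of things; names that differ only in an ending like _2 or _b are one class to them, and where a whole thing is asked for, a point or a joint stands for the part that bears it (a point fixed in the world has none). Each returns a list of dicts, best first, with "conf" (0 to 1); they miss things now and then, are a little off and sometimes report something else, mostly with a low value. They report only what shows in the picture. A call takes as long as a camera call. They do not tell look-alikes from the thing itself.
- eyes.look_for(name, picture): "bbox" ([left, top, right, bottom] in pixels, round what is visible of it).
The state is a dict: "time": time; "joint_positions": joint angles; "joint_vel": joint speeds; "joint_torque": joint torques, N m; "ee_pos": TCP position; "eef_rot": TCP orientation; "ft_force": force on the tool from outside, world axes, zero at the start; "torque": the same for the moment, N m; "width": finger opening in m; "grip_force": force on a finger pad.
Only numpy, scipy, OpenCV 4.12 (cv2) and the standard library are available. Lean on these libraries where they do the work, as an engineer would, in place of code of your own. Each camera call takes 0.05 s, during which the arm holds its last target. There are 200 camera calls.

TASK

The next batch of pastries needs exactly three full tins of fruit paste, but some of the closed tins on the bench are empty and look just the same: feel by their weight which are full. Slide exactly three full ones into the wooden frame until each stands against its back rail, and leave every other tin, full or empty, standing on the bench wholly in front of the frame. Keep all tins upright and do not disturb the canister and the bowl.

Things in the scene. Friction and masses are not known exactly. Their poses are not given: they have to be found in the camera images.
- frame: Three-sided dark wooden frame fixed to the bench, open towards the robot, no floor. Rails 20 mm thick, 25 mm high; inside 480 mm wide (y), 70 mm deep (x). Origin: on the bench, middle of the back rail's inner face; x points through the back rail, away from the robot: the inside is x from -70 mm to 0, y from -240 to 240 mm.
- tin_1: One of five identical-looking closed round metal tins in a loose row in front of the frame: 90 mm across, 80 mm high, lid fixed on. Origin: centre of its underside. Either full of stiff fruit paste (about 0.57 kg in all) or empty (about 0.12 kg): nothing outside shows which, and its number does not tell, it changes from start to start. At least three of the five are full.
- tin_2: One of five identical-looking closed round metal tins in a loose row in front of the frame: 90 mm across, 80 mm high, lid fixed on. Origin: centre of its underside. Either full of stiff fruit paste (about 0.57 kg in all) or empty (about 0.12 kg): nothing outside shows which, and its number does not tell, it changes from start to start. At least three of the five are full.
- tin_3: One of five identical-looking closed round metal tins in a loose row in front of the frame: 90 mm across, 80 mm high, lid fixed on. Origin: centre of its underside. Either full of stiff fruit paste (about 0.57 kg in all) or empty (about 0.12 kg): nothing outside shows which, and its number does not tell, it changes from start to start. At least three of the five are full.
- tin_4: One of five identical-looking closed round metal tins in a loose row in front of the frame: 90 mm across, 80 mm high, lid fixed on. Origin: centre of its underside. Either full of stiff fruit paste (about 0.57 kg in all) or empty (about 0.12 kg): nothing outside shows which, and its number does not tell, it changes from start to start. At least three of the five are full.
- tin_5: One of five identical-looking closed round metal tins in a loose row in front of the frame: 90 mm across, 80 mm high, lid fixed on. Origin: centre of its underside. Either full of stiff fruit paste (about 0.57 kg in all) or empty (about 0.12 kg): nothing outside shows which, and its number does not tell, it changes from start to start. At least three of the five are full.
- canister: Square white plastic canister with a grey lid, 104 mm square, 112 mm high, beside the work; leave it alone. Origin: centre of its underside.
- bowl: White bowl, 100 mm across, 50 mm high, beside the work; leave it alone. Origin: centre of its underside.
Things that resemble listed ones, but are neither listed nor needed, are in the scene too. What is shaped like the tin_1 but green or red is not meant.

How it is judged:
By the outcome, as a careful person would: the job done as asked, in the order asked, and still so for the second after the job is handed in, with the robot touching nothing.
It also fails if it takes over 72 s, if anything falls off the work surface, if the arm or the gripper's body presses on something with over 40 N, if the wrist force passes 120 N, or if a joint passes its speed limit or range.

## Working session

There is one attempt and no reset: what is moved stays moved. The work goes in short steps, Python scripts to look and compute and a tool call to move; the robot and the scene stay as the last step left them, time stands still between calls to the robot, and variables do not carry over. Pictures are saved under pics/ and viewed, at most 10 in all, crops included, and the job is handed in when it is done.

Besides the shell and the picture viewer there is one more tool, called by a JSON object that holds its "op" and its "data", one argument or row to a line. arm_command: Moves the arm, as the interface text tells. Its arguments: {"type":"object","properties":{"steps":{"type":"array","items":{"type":"object","properties":{"rot":{"type":"array","items":{"type":"number"}},"slide":{"type":"array","items":{"type":"number"}},"grip":{"type":"number"}}}},"newtons":{"type":"number"}},"required":["steps"]}

```bash
mkdir -p pics; cat > h.py <<'E'
import numpy as np, cv2
from bench import sensors, eyes, order
def save(p,n): cv2.imwrite('pics/'+n,cv2.cvtColor(p['pixels'],cv2.COLOR_RGB2BGR))
def world(p,u,v,z):
    T=np.array(p['pose']);d=T[:3,:3]@np.linalg.inv(np.array(p['intrinsics']))@[u,v,1]
    return T[:3,3]+d*(z-T[2,3])/d[2]
def proj(p,X):
    T=np.array(p['pose']);c=np.array(p['intrinsics'])@(T[:3,:3].T@(np.array(X)-T[:3,3]));return c[:2]/c[2]
E
python3 - <<'E'
from h import *
t=eyes.camera('top');s=eyes.camera('side')
im=np.hstack([t['pixels'],s['pixels']])
save(t,'t0.png');save(s,'s0.png')
print(np.array(t['pose']).round(3),np.array(s['pose'])[:3,3],t['intrinsics'])
for n in ['tin_1','frame','canister','bowl']:
  for c,p in (('top',t),('side',s)):
    for d in eyes.look_for(n,p):
      b=d['bbox'];u,v=(b[0]+b[2])/2,(b[1]+b[3])/2
      print(n,c,np.round(b),round(d['conf'],2),world(p,u,v,.04).round(3))
print(sensors.read_state())
E
```

```text
[[-0.027 -0.994  0.104  0.364]
 [-1.     0.027  0.     0.006]
 [-0.003 -0.104 -0.995  1.358]
 [ 0.     0.     0.     1.   ]] [ 0.13085557 -0.77400186  0.7450199 ] [[502.47415271   0.         276.56161651]
 [  0.         502.47415271 208.36863614]
 [  0.           0.           1.        ]]
tin_1 top [293. 201. 328. 241.] 0.91 [ 0.467 -0.082  0.04 ]
tin_1 top [199. 201. 237. 237.] 0.79 [0.479 0.161 0.04 ]
tin_1 top [248. 252. 289. 286.] 0.77 [0.345 0.032 0.04 ]
tin_1 top [340. 195. 376. 240.] 0.76 [ 0.472 -0.209  0.04 ]
tin_1 top [244. 193. 282. 236.] 0.73 [0.486 0.042 0.04 ]
tin_1 top [342. 265. 383. 300.] 0.66 [ 0.303 -0.212  0.04 ]
tin_1 top [159. 206. 193. 245.] 0.62 [0.464 0.271 0.04 ]
tin_1 side [192. 128. 226. 177.] 0.95 [0.454 0.269 0.04 ]
tin_1 side [194. 271. 248. 337.] 0.94 [ 0.304 -0.214  0.04 ]
tin_1 side [178. 190. 223. 246.] 0.84 [0.347 0.029 0.04 ]
tin_1 side [250. 206. 297. 263.] 0.83 [ 0.47  -0.087  0.04 ]
tin_1 side [236. 176. 279. 219.] 0.72 [0.491 0.042 0.04 ]
tin_1 side [273. 243. 323. 304.] 0.61 [ 0.465 -0.207  0.04 ]
tin_1 side [212. 148. 251. 197.] 0.56 [0.473 
[... 468 characters left out ...]
56296 ,  0.33224295, -0.06470219,  1.46011944,  0.02160645,
        1.34991047, -0.08852654]), 'joint_vel': array([ 3.37891584e-07, -5.93113953e-04, -1.38392845e-03, -2.59160671e-04,
       -8.92074853e-04, -2.30948716e-03,  4.18971352e-04]), 'joint_torque': array([-7.23476987e-04, -6.22554731e+01,  2.40599527e-02, -3.89861691e+01,
       -6.11801329e-02,  3.19714495e-02,  3.57574902e-05]), 'ee_pos': array([0.17736849, 0.59931215, 0.2225394 ]), 'eef_rot': array([ 1.43397022e-01,  9.89665243e-01,  7.75176338e-06, -4.01969912e-06]), 'ft_force': array([0.0768594 , 1.25306419, 0.2534171 ]), 'torque': array([ 0.01858041, -0.01915257, -0.0047896 ]), 'grip_force': 0.0, 'width': 0.08673064663929476}
```

View pics/t0.png

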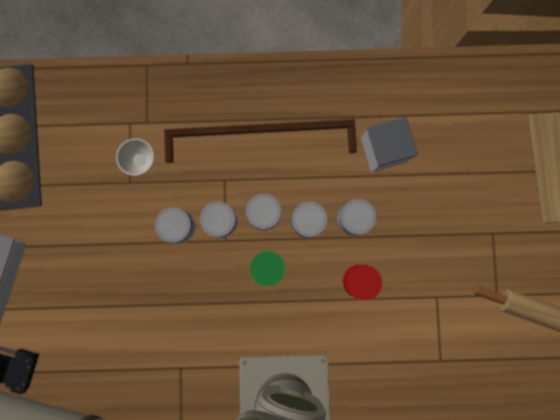

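View pics/s0.png

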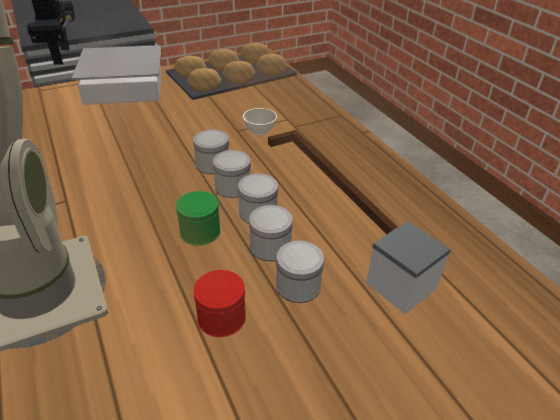

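Top view: the five grey tins are at (173,224), (218,219), (264,212), (309,219) and (357,216). Green (267,268) and red (362,282) are the look-alikes, which the task rules out by colour. The frame spans (165–356, 121–162), the canister is at (390,143) and the bowl at (135,157). The tins are 90 mm across and the gripper opens to 87 mm, so I'll push them with a two-finger cradle. The large front views already show the colours clearly, so one crop with the fitted positions will confirm them.

```bash
cat >> h.py <<'E'
def tins(p):
    a=p['pixels'].astype(int);sat=a.max(2)-a.min(2)
    m=((sat<28)&(a.min(2)>125)).astype(np.uint8);m[:170]=0;m[300:]=0;m[:,:140]=0;m[:,420:]=0
    m=cv2.morphologyEx(m,cv2.MORPH_OPEN,np.ones((5,5)))
    n,l,s,c=cv2.connectedComponentsWithStats(m)
    return m,[(c[i],s[i],world(p,*c[i],.08)) for i in range(1,n) if s[i][4]>250]
E
python3 - <<'E'
from h import *
t=eyes.camera('top')
f=[]
for i in range(8):
    eyes.camera('side'); f.append(sensors.read_state()['ft_force'])
print(np.round(f,2))
m,L=tins(t)
im=cv2.cvtColor(t['pixels'],cv2.COLOR_RGB2BGR)
for c,s,w in L: print(c.round(1),s,w.round(3))
a=t['pixels'].astype(int)
d=((a.sum(2)<150)).astype(np.uint8);d[:100]=0;d[175:]=0;d[:,:155]=0;d[:,361:]=0
n,l,s,c=cv2.connectedComponentsWithStats(d);k=1+np.argmax(s[1:,4]);print('frame',s[k])
ys,xs=np.nonzero(l==k);pts=np.c_[xs,ys].astype(np.float32)
W=np.array([world(t,u,v,.025)[:2] for u,v in pts]);
r=cv2.minAreaRect((W*1000).astype(np.float32));print(r,cv2.boxPoints(r).round(0))
for c_,s_,w in L: cv2.circle(im,tuple(int(x) for x in c_),2,(0,0,255),-1)
im[l==k]=(0,255,255)
cv2.imwrite('pics/c0.png',cv2.resize(im[100:310,130:430],None,fx=2.6,fy=2.6))
E
```

```text
[[ 0.55 -0.1   0.3 ]
 [ 0.14  0.02  0.1 ]
 [-0.15  0.21 -0.6 ]
 [-0.41 -0.57 -0.19]
 [-0.32 -0.05  0.66]
 [ 0.18 -0.59  0.36]
 [ 0.26 -0.07 -0.42]
 [-0.51  0.08 -0.63]]
[263.6 211. ] [251 198  26  27 567] [0.492 0.039 0.08 ]
[358.2 215.5] [345 204  27  26 537] [ 0.474 -0.202  0.08 ]
[217.4 219.2] [204 206  27  27 556] [0.474 0.158 0.08 ]
[309.  218.7] [296 206  27  27 589] [ 0.469 -0.076  0.08 ]
[170.6 226.1] [159 213  26  25 452] [0.46  0.277 0.08 ]
frame [ 165  120  191   43 1832]
((689.3443603515625, 45.55914306640625), (90.41474151611328, 514.431396484375), 1.5780229568481445) [[ 637.  301.]
 [ 651. -213.]
 [ 742. -210.]
 [ 727.  304.]]
```

View pics/c0.png

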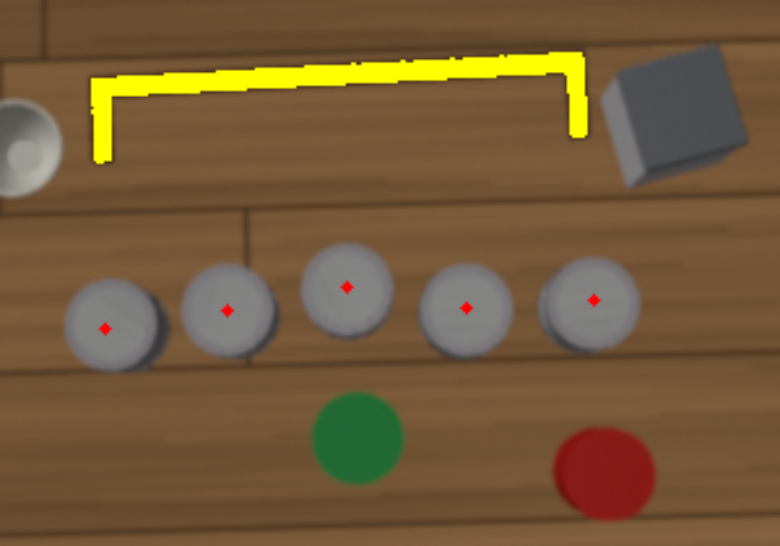

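The crop shows five bare grey tins with a red dot on each, the frame in yellow, and the green and red tins set apart behind them. B (0.474, 0.158), C (0.492, 0.039) and D (0.469, -0.076) line up with the frame opening, so I'll feel those first.

{"op": "arm_command", "data": {
  "steps": [
    {"slide":[0.025,-0.05,0],"rot":[0,0,2.5],"grip":0.55},
    {"slide":[0.029,-0.055,0],"rot":[0,0,2.5],"grip":0.55},
    {"slide":[0.029,-0.055,0],"rot":[0,0,2.5],"grip":0.55},
    {"slide":[0.029,-0.055,0],"rot":[0,0,2.5],"grip":0.55},
    {"slide":[0.029,-0.055,0],"rot":[0,0,2],"grip":0.55},
    {"slide":[0.029,-0.055,0],"rot":[0,0,2],"grip":0.55},
    {"slide":[0.029,-0.055,0],"rot":[0,0,2],"grip":0.55},
    {"slide":[0.029,-0.055,0],"rot":[0,0,2],"grip":0.55}
  ]
}}

```text
time: 1.95
ee_pos: [0.4061, 0.1625, 0.223]
eef_rot: [-0.014, 1.0, 0.0, 0.0]
ft_force: [1.8, 0.5, -0.1]
width: 0.0478
grip_force: 0.0
```

{"op": "arm_command", "data": {
  "steps": [
    {"slide":[0,-0.002,-0.05]},
    {"slide":[0,-0.002,-0.05]},
    {"slide":[0,0,-0.05]},
    {"slide":[0,0,-0.03]},
    {"slide":[0,0,-0.013]},
    {"slide":[0.004,0,0]},
    {"slide":[0.005,0,0]},
    {"slide":[0.005,0,0]}
  ]
}}

```text
schema error: expected keys rot, slide, grip
```

{"op": "arm_command", "data": {
  "steps": [
    {"slide":[0.005,0,0]},
    {"slide":[0.005,0,0]},
    {"slide":[0.005,0,0]},
    {"slide":[0.005,0,0]},
    {"slide":[0.005,0,0]},
    {"slide":[0.005,0,0]},
    {"slide":[0.005,0,0]},
    {"slide":[0.005,0,0]}
  ]
}}

```text
schema error: expected keys rot, slide, grip
```

{"op": "arm_command", "data": {
  "steps": [
    {"slide":[0.005,0,0]},
    {"slide":[0.005,0,0]},
    {"slide":[0.005,0,0]},
    {"slide":[0.005,0,0]},
    {"slide":[0.005,0,0]},
    {"slide":[0.005,0,0]},
    {"slide":[0.005,0,0]},
    {"slide":[0.005,0,0]}
  ]
}}

```text
schema error: expected keys rot, slide, grip
```

```bash
python3 - <<'E'
from h import *
f=[]
for i in range(4):
    t=eyes.camera('top'); f.append(sensors.read_state()['ft_force'])
print(np.round(f,2),sensors.read_state()['ee_pos'])
for c,s,w in tins(t)[1]: print(c.round(1),s,w.round(3))
E
```

```text
[[ 2.82 -8.49 -0.19]
 [ 0.14  0.83  0.77]
 [ 0.27  0.96  0.43]
 [-1.    0.63 -0.11]] [0.40571399 0.1636451  0.22280223]
[263.5 211. ] [251 198  26  27 562] [0.492 0.039 0.08 ]
[358.1 215.4] [345 204  27  25 523] [ 0.475 -0.202  0.08 ]
[309.  218.7] [296 206  27  27 587] [ 0.469 -0.076  0.08 ]
```

{"op": "arm_command", "data": {
  "steps": [
    {"slide":[0,-0.003,-0.05],"rot":[0,0,0],"grip":0.55},
    {"slide":[0,-0.003,-0.05],"rot":[0,0,0],"grip":0.55},
    {"slide":[0,0,-0.05],"rot":[0,0,0],"grip":0.55},
    {"slide":[0,0,-0.03],"rot":[0,0,0],"grip":0.55},
    {"slide":[0,0,-0.013],"rot":[0,0,0],"grip":0.55},
    {"slide":[0.004,0,0],"rot":[0,0,0],"grip":0.55},
    {"slide":[0.005,0,0],"rot":[0,0,0],"grip":0.55},
    {"slide":[0.005,0,0],"rot":[0,0,0],"grip":0.55}
  ]
}}

```text
time: 3.15
ee_pos: [0.4206, 0.1589, 0.0307]
eef_rot: [-0.013, 1.0, 0.001, 0.001]
ft_force: [0.7, 0.1, -0.4]
width: 0.0479
grip_force: 0.0
```

{"op": "arm_command", "data": {
  "steps": [
    {"slide":[0.005,0,0],"rot":[0,0,0],"grip":0.55},
    {"slide":[0.005,0,0],"rot":[0,0,0],"grip":0.55},
    {"slide":[0.005,0,0],"rot":[0,0,0],"grip":0.55},
    {"slide":[0.005,0,0],"rot":[0,0,0],"grip":0.55},
    {"slide":[0.005,0,0],"rot":[0,0,0],"grip":0.55},
    {"slide":[0.005,0,0],"rot":[0,0,0],"grip":0.55},
    {"slide":[0.005,0,0],"rot":[0,0,0],"grip":0.55},
    {"slide":[0.005,0,0],"rot":[0,0,0],"grip":0.55}
  ]
}}

```text
time: 4.15
ee_pos: [0.4597, 0.1583, 0.0296]
eef_rot: [-0.013, 1.0, 0.0, -0.0]
ft_force: [-0.7, -0.0, 1.1]
width: 0.048
grip_force: 0.7
```

{"op": "arm_command", "data": {
  "steps": [
    {"slide":[0.005,0,0],"rot":[0,0,0],"grip":0.55},
    {"slide":[0.005,0,0],"rot":[0,0,0],"grip":0.55},
    {"slide":[0.005,0,0],"rot":[0,0,0],"grip":0.55},
    {"slide":[0.005,0,0],"rot":[0,0,0],"grip":0.55},
    {"slide":[0.005,0,0],"rot":[0,0,0],"grip":0.55},
    {"slide":[0.005,0,0],"rot":[0,0,0],"grip":0.55},
    {"slide":[0.005,0,0],"rot":[0,0,0],"grip":0.55},
    {"slide":[0.005,0,0],"rot":[0,0,0],"grip":0.55}
  ]
}}

```text
time: 5.15
ee_pos: [0.4997, 0.1583, 0.0296]
eef_rot: [-0.013, 1.0, 0.0, -0.0]
ft_force: [-0.9, -0.3, 1.1]
width: 0.048
grip_force: 0.8
```

```bash
python3 - <<'E'
from h import *
f=[]
for i in range(4):
    t=eyes.camera('top'); f.append(sensors.read_state()['ft_force'])
print(np.round(f,2),sensors.read_state()['ee_pos'])
save(t,'t1.png')
for c,s,w in tins(t)[1]: print(c.round(1),s,w.round(3))
E
```

```text
[[ 0.02  0.4   0.  ]
 [ 0.23 -0.39 -0.39]
 [ 0.43 -0.44 -0.85]
 [-0.28 -0.65  0.55]] [0.49956352 0.15822947 0.029537  ]
[264.7 210.9] [255 198  22  27 504] [0.492 0.036 0.08 ]
[358.  214.4] [345 204  27  22 480] [ 0.477 -0.202  0.08 ]
[309.1 218.6] [296 206  27  26 578] [ 0.47  -0.076  0.08 ]
[167.6 226.2] [159 214  19  24 321] [0.46  0.285 0.08 ]
```

{"op": "arm_command", "data": {
  "steps": [
    {"slide":[-0.04,0,0],"rot":[0,0,0],"grip":0.55},
    {"slide":[-0.04,0,0],"rot":[0,0,0],"grip":0.55},
    {"slide":[0,-0.04,0],"rot":[0,0,0],"grip":0.55},
    {"slide":[0,-0.04,0],"rot":[0,0,0],"grip":0.55},
    {"slide":[0.002,-0.039,0],"rot":[0,0,0],"grip":0.55},
    {"slide":[0.008,0,0],"rot":[0,0,0],"grip":0.55},
    {"slide":[0.005,0,0],"rot":[0,0,0],"grip":0.55},
    {"slide":[0.005,0,0],"rot":[0,0,0],"grip":0.55}
  ]
}}

```text
time: 6.35
ee_pos: [0.4398, 0.0403, 0.0295]
eef_rot: [-0.014, 1.0, 0.0, 0.0]
ft_force: [0.2, -0.7, -0.9]
width: 0.0479
grip_force: 0.0
```

{"op": "arm_command", "data": {
  "steps": [
    {"slide":[0.005,0,0],"rot":[0,0,0],"grip":0.55},
    {"slide":[0.005,0,0],"rot":[0,0,0],"grip":0.55},
    {"slide":[0.005,0,0],"rot":[0,0,0],"grip":0.55},
    {"slide":[0.005,0,0],"rot":[0,0,0],"grip":0.55},
    {"slide":[0.005,0,0],"rot":[0,0,0],"grip":0.55},
    {"slide":[0.005,0,0],"rot":[0,0,0],"grip":0.55},
    {"slide":[0.005,0,0],"rot":[0,0,0],"grip":0.55},
    {"slide":[0.005,0,0],"rot":[0,0,0],"grip":0.55}
  ]
}}

```text
time: 7.35
ee_pos: [0.4797, 0.0393, 0.0296]
eef_rot: [-0.013, 1.0, 0.0, -0.0]
ft_force: [-3.1, 0.1, 0.7]
width: 0.048
grip_force: 1.5
```

{"op": "arm_command", "data": {
  "steps": [
    {"slide":[0.005,0,0],"rot":[0,0,0],"grip":0.55},
    {"slide":[0.005,0,0],"rot":[0,0,0],"grip":0.55},
    {"slide":[0.005,0,0],"rot":[0,0,0],"grip":0.55},
    {"slide":[0.005,0,0],"rot":[0,0,0],"grip":0.55},
    {"slide":[0.005,0,0],"rot":[0,0,0],"grip":0.55},
    {"slide":[0.005,0,0],"rot":[0,0,0],"grip":0.55},
    {"slide":[0.005,0,0],"rot":[0,0,0],"grip":0.55},
    {"slide":[0.005,0,0],"rot":[0,0,0],"grip":0.55}
  ]
}}

```text
time: 8.35
ee_pos: [0.5197, 0.0393, 0.0296]
eef_rot: [-0.013, 1.0, 0.0, -0.0]
ft_force: [-3.0, -0.6, -0.1]
width: 0.0478
grip_force: 1.5
```

C is full (about 3 N) and B is empty (about 0.8 N). Next I push C in.

{"op": "arm_command", "data": {
  "steps": [
    {"slide":[0.012,0,0],"rot":[0,0,0],"grip":0.55},
    {"slide":[0.014,0,0],"rot":[0,0,0],"grip":0.55},
    {"slide":[0.014,0,0],"rot":[0,0,0],"grip":0.55},
    {"slide":[0.014,0,0],"rot":[0,0,0],"grip":0.55},
    {"slide":[0.014,0,0],"rot":[0,0,0],"grip":0.55},
    {"slide":[0.014,0,0],"rot":[0,0,0],"grip":0.55},
    {"slide":[0.008,0,0],"rot":[0,0,0],"grip":0.55},
    {"slide":[0.003,0,0],"rot":[0,0,0],"grip":0.55}
  ]
}}

```text
time: 9.35
ee_pos: [0.6128, 0.0392, 0.0295]
eef_rot: [-0.013, 1.0, -0.0, -0.0]
ft_force: [-3.0, -1.2, 1.4]
width: 0.048
grip_force: 1.8
```

{"op": "arm_command", "data": {
  "steps": [
    {"slide":[0.0015,0,0],"rot":[0,0,0],"grip":0.55},
    {"slide":[0.0015,0,0],"rot":[0,0,0],"grip":0.55},
    {"slide":[0.0015,0,0],"rot":[0,0,0],"grip":0.55},
    {"slide":[0.0015,0,0],"rot":[0,0,0],"grip":0.55},
    {"slide":[0.0015,0,0],"rot":[0,0,0],"grip":0.55},
    {"slide":[0.0015,0,0],"rot":[0,0,0],"grip":0.55},
    {"slide":[0.001,0,0],"rot":[0,0,0],"grip":0.55},
    {"slide":[0.001,0,0],"rot":[0,0,0],"grip":0.55}
  ]
}}

```text
time: 10.35
ee_pos: [0.6234, 0.0393, 0.0296]
eef_rot: [-0.013, 1.0, 0.0, -0.0]
ft_force: [-3.5, 0.1, -0.3]
width: 0.0478
grip_force: 1.5
```

{"op": "arm_command", "data": {
  "steps": [
    {"slide":[0.001,0,0],"rot":[0,0,0],"grip":0.55},
    {"slide":[0.001,0,0],"rot":[0,0,0],"grip":0.55},
    {"slide":[0.001,0,0],"rot":[0,0,0],"grip":0.55},
    {"slide":[0.0005,0,0],"rot":[0,0,0],"grip":0.55},
    {"slide":[0.0005,0,0],"rot":[0,0,0],"grip":0.55},
    {"slide":[0.0005,0,0],"rot":[0,0,0],"grip":0.55},
    {"slide":[0.0005,0,0],"rot":[0,0,0],"grip":0.55},
    {"slide":[0.0005,0,0],"rot":[0,0,0],"grip":0.55}
  ]
}}

```text
time: 11.35
ee_pos: [0.6249, 0.0391, 0.0291]
eef_rot: [-0.013, 1.0, 0.0, -0.004]
ft_force: [-25.2, -0.2, 17.0]
width: 0.0481
grip_force: 12.8
```

{"op": "arm_command", "data": {
  "steps": [
    {"slide":[-0.012,0,0],"rot":[0,0,0],"grip":0.55},
    {"slide":[-0.05,0,0],"rot":[0,0,0],"grip":0.55},
    {"slide":[-0.055,0,0],"rot":[0,0,0],"grip":0.55},
    {"slide":[-0.055,0,0],"rot":[0,0,0],"grip":0.55},
    {"slide":[-0.052,0,0],"rot":[0,0,0],"grip":0.55},
    {"slide":[0,-0.035,0],"rot":[0,0,0],"grip":0.55},
    {"slide":[0,-0.045,0],"rot":[0,0,0],"grip":0.55},
    {"slide":[0,-0.035,0],"rot":[0,0,0],"grip":0.55}
  ]
}}

```text
time: 12.35
ee_pos: [0.4057, -0.0772, 0.0302]
eef_rot: [-0.013, 1.0, 0.0, 0.002]
ft_force: [0.4, 0.3, -0.0]
width: 0.0478
grip_force: 0.0
```

{"op": "arm_command", "data": {
  "steps": [
    {"slide":[0.008,0,0],"rot":[0,0,0],"grip":0.55},
    {"slide":[0.008,0,0],"rot":[0,0,0],"grip":0.55},
    {"slide":[0.006,0,0],"rot":[0,0,0],"grip":0.55},
    {"slide":[0.005,0,0],"rot":[0,0,0],"grip":0.55},
    {"slide":[0.005,0,0],"rot":[0,0,0],"grip":0.55},
    {"slide":[0.005,0,0],"rot":[0,0,0],"grip":0.55},
    {"slide":[0.005,0,0],"rot":[0,0,0],"grip":0.55},
    {"slide":[0.005,0,0],"rot":[0,0,0],"grip":0.55}
  ]
}}

```text
time: 13.35
ee_pos: [0.4522, -0.0757, 0.0296]
eef_rot: [-0.013, 1.0, 0.0, 0.0]
ft_force: [-1.2, -1.1, -0.0]
width: 0.0479
grip_force: 0.4
```

{"op": "arm_command", "data": {
  "steps": [
    {"slide":[0.005,0,0],"rot":[0,0,0],"grip":0.55},
    {"slide":[0.005,0,0],"rot":[0,0,0],"grip":0.55},
    {"slide":[0.005,0,0],"rot":[0,0,0],"grip":0.55},
    {"slide":[0.005,0,0],"rot":[0,0,0],"grip":0.55},
    {"slide":[0.005,0,0],"rot":[0,0,0],"grip":0.55},
    {"slide":[0.005,0,0],"rot":[0,0,0],"grip":0.55},
    {"slide":[0.005,0,0],"rot":[0,0,0],"grip":0.55},
    {"slide":[0.005,0,0],"rot":[0,0,0],"grip":0.55}
  ]
}}

```text
time: 14.35
ee_pos: [0.4922, -0.0757, 0.0296]
eef_rot: [-0.013, 1.0, 0.0, -0.0]
ft_force: [-0.4, -0.5, 0.4]
width: 0.048
grip_force: 0.4
```

D is empty as well, so A, C and E must be the full ones. B and D stand in the way of A and E, so I shift D and then B towards the middle with shut fingers.

{"op": "arm_command", "data": {
  "steps": [
    {"slide":[-0.012,0,0.03],"rot":[0,0,0],"grip":0.0},
    {"slide":[0,0,0.05],"rot":[0,0,0],"grip":0.0},
    {"slide":[0.03,-0.04,0],"rot":[0,0,0],"grip":0.0},
    {"slide":[0.03,-0.039,0],"rot":[0,0,0],"grip":0.0},
    {"slide":[0,0,0],"rot":[0,0,0],"grip":0.0},
    {"slide":[0,0,-0.03],"rot":[0,0,0],"grip":0.0},
    {"slide":[0,0,-0.03],"rot":[0,0,0],"grip":0.0},
    {"slide":[0,0.005,0],"rot":[0,0,0],"grip":0.0}
  ]
}}

```text
time: 15.35
ee_pos: [0.5381, -0.1489, 0.0479]
eef_rot: [-0.013, 1.0, 0.0, -0.002]
ft_force: [-0.2, 0.1, 0.6]
width: 0.0005
grip_force: 0.0
```

{"op": "arm_command", "data": {
  "steps": [
    {"slide":[0,0.009,0],"rot":[0,0,0],"grip":0.0},
    {"slide":[0,0.009,0],"rot":[0,0,0],"grip":0.0},
    {"slide":[0,0.009,0],"rot":[0,0,0],"grip":0.0},
    {"slide":[0,0.009,0],"rot":[0,0,0],"grip":0.0},
    {"slide":[0,0.009,0],"rot":[0,0,0],"grip":0.0},
    {"slide":[0,0.009,0],"rot":[0,0,0],"grip":0.0},
    {"slide":[0,0.009,0],"rot":[0,0,0],"grip":0.0},
    {"slide":[0,0.006,0],"rot":[0,0,0],"grip":0.0}
  ]
}}

```text
time: 16.35
ee_pos: [0.5403, -0.0805, 0.05]
eef_rot: [-0.013, 1.0, -0.0, 0.0]
ft_force: [1.3, -4.2, 5.4]
width: 0.0003
grip_force: 3.3
```

```bash
python3 - <<'E'
from h import *
t=eyes.camera('top');s=eyes.camera('side');save(t,'t2.png')
cv2.imwrite('pics/ts2.png',cv2.cvtColor(np.hstack([t['pixels'][90:310,130:430],s['pixels'][100:320,160:460]]),cv2.COLOR_RGB2BGR))
print(sensors.read_state()['ee_pos'],sensors.read_state()['width'])
for d in eyes.look_for('tin_1',s):
    b=d['bbox'];print(np.round(b),round(d['conf'],2),world(s,(b[0]+b[2])/2,(b[1]+b[3])/2,.04).round(3))
E
```

```text
[ 0.54000529 -0.07959477  0.04958893] 0.0007807436322411743
[240. 143. 277. 187.] 0.92 [0.547 0.163 0.04 ]
[194. 131. 230. 172.] 0.91 [0.461 0.27  0.04 ]
[325. 159. 345. 191.] 0.85 [0.701 0.046 0.04 ]
[178. 193. 223. 250.] 0.75 [0.344 0.018 0.04 ]
[276. 245. 321. 304.] 0.66 [ 0.465 -0.209  0.04 ]
[193. 270. 246. 339.] 0.61 [ 0.3   -0.214  0.04 ]
[269. 188. 308. 237.] 0.57 [ 0.532 -0.036  0.04 ]
```

View pics/ts2.png

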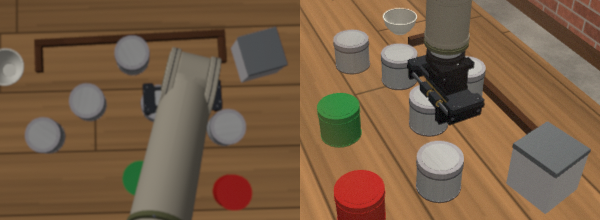

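The picture shows C against the back rail, D pushed towards the middle and B still at about (0.547, 0.16). Next I go over to B's left side.

{"op": "arm_command", "data": {
  "steps": [
    {"slide":[0,-0.006,0.01],"rot":[0,0,0],"grip":0.0},
    {"slide":[0,0,0.06],"rot":[0,0,0],"grip":0.0},
    {"slide":[0.001,0.05,0],"rot":[0,0,0],"grip":0.0},
    {"slide":[0.001,0.06,0],"rot":[0,0,0],"grip":0.0},
    {"slide":[0.001,0.06,0],"rot":[0,0,0],"grip":0.0},
    {"slide":[0.001,0.06,0],"rot":[0,0,0],"grip":0.0},
    {"slide":[0.001,0.058,0],"rot":[0,0,0],"grip":0.0},
    {"slide":[0.001,0.03,0],"rot":[0,0,0],"grip":0.0}
  ]
}}

```text
time: 17.5
ee_pos: [0.5451, 0.2348, 0.1198]
eef_rot: [-0.015, 1.0, 0.0, -0.0]
ft_force: [-0.2, 0.2, -0.1]
width: 0.0006
grip_force: 0.0
```

{"op": "arm_command", "data": {
  "steps": [
    {"slide":[0,0,-0.02],"rot":[0,0,0],"grip":0.0},
    {"slide":[0,0,-0.05],"rot":[0,0,0],"grip":0.0},
    {"slide":[0,-0.005,0],"rot":[0,0,0],"grip":0.0},
    {"slide":[0,-0.01,0],"rot":[0,0,0],"grip":0.0},
    {"slide":[0,-0.01,0],"rot":[0,0,0],"grip":0.0},
    {"slide":[0,-0.01,0],"rot":[0,0,0],"grip":0.0},
    {"slide":[0,-0.01,0],"rot":[0,0,0],"grip":0.0},
    {"slide":[0,-0.01,0],"rot":[0,0,0],"grip":0.0}
  ]
}}

```text
time: 18.5
ee_pos: [0.5462, 0.1759, 0.0501]
eef_rot: [-0.013, 1.0, 0.0, 0.0]
ft_force: [0.3, 2.0, 3.0]
width: 0.0006
grip_force: 2.0
```

{"op": "arm_command", "data": {
  "steps": [
    {"slide":[0,-0.01,0],"rot":[0,0,0],"grip":0.0},
    {"slide":[0,-0.006,0],"rot":[0,0,0],"grip":0.0},
    {"slide":[0,0.008,0.01],"rot":[0,0,0],"grip":0.0},
    {"slide":[0,0,0.06],"rot":[0,0,0],"grip":0.0},
    {"slide":[-0.037,0.033,0],"rot":[0,0,-5.5],"grip":0.55},
    {"slide":[-0.037,0.033,0],"rot":[0,0,-5.5],"grip":0.55},
    {"slide":[-0.037,0.033,0],"rot":[0,0,-5.5],"grip":0.55},
    {"slide":[-0.038,0.032,0],"rot":[0,0,-5],"grip":0.55}
  ]
}}

```text
time: 19.5
ee_pos: [0.3954, 0.301, 0.1202]
eef_rot: [0.175, 0.985, 0.0, 0.0]
ft_force: [-0.1, 1.2, -0.2]
width: 0.033
grip_force: 0.0
```

```bash
python3 - <<'E'
from h import *
t=eyes.camera('top');s=eyes.camera('side')
print(sensors.read_state()['ee_pos'],sensors.read_state()['eef_rot'].round(3))
for n,p in (('top',t),('side',s)):
  for d in eyes.look_for('tin_1',p):
    b=d['bbox'];print(n,np.round(b),round(d['conf'],2),world(p,(b[0]+b[2])/2,(b[1]+b[3])/2,.04).round(3))
E
```

```text
[0.3925203  0.30390432 0.11995361] [ 0.171  0.985  0.001 -0.001]
top [337. 197. 377. 234.] 0.98 [ 0.477 -0.205  0.04 ]
top [158. 205. 194. 245.] 0.98 [0.465 0.271 0.04 ]
top [271. 174. 305. 214.] 0.97 [ 0.54  -0.026  0.04 ]
top [252. 250. 288. 288.] 0.96 [0.344 0.027 0.04 ]
top [221. 171. 258. 209.] 0.89 [0.553 0.103 0.04 ]
top [243. 125. 281. 169.] 0.66 [0.668 0.041 0.04 ]
top [341. 266. 381. 301.] 0.64 [ 0.301 -0.208  0.04 ]
side [274. 242. 322. 303.] 0.97 [ 0.466 -0.204  0.04 ]
side [193. 271. 246. 339.] 0.97 [ 0.3   -0.214  0.04 ]
side [178. 194. 223. 248.] 0.86 [0.344 0.02  0.04 ]
side [306. 157. 347. 200.] 0.79 [0.675 0.042 0.04 ]
side [190. 132. 227. 174.] 0.64 [0.451 0.266 0.04 ]
side [268. 187. 310. 239.] 0.6 [ 0.533 -0.036  0.04 ]
side [250. 153. 286. 202.] 0.56 [0.547 0.104 0.04 ]
```

{"op": "arm_command", "data": {
  "steps": [
    {"slide":[0,-0.003,-0.045],"rot":[0,0,0],"grip":0.55},
    {"slide":[0,-0.003,-0.045],"rot":[0,0,0],"grip":0.55},
    {"slide":[0.0094,-0.0034,0],"rot":[0,0,0],"grip":0.55},
    {"slide":[0.0094,-0.0034,0],"rot":[0,0,0],"grip":0.55},
    {"slide":[0.0047,-0.0017,0],"rot":[0,0,0],"grip":0.55},
    {"slide":[0.0047,-0.0017,0],"rot":[0,0,0],"grip":0.55},
    {"slide":[0.0047,-0.0017,0],"rot":[0,0,0],"grip":0.55},
    {"slide":[0.0047,-0.0017,0],"rot":[0,0,0],"grip":0.55}
  ]
}}

```text
time: 20.7
ee_pos: [0.4347, 0.2807, 0.0305]
eef_rot: [0.173, 0.985, 0.001, 0.0]
ft_force: [-4.2, 2.0, 3.4]
width: 0.0477
grip_force: 2.4
```

{"op": "arm_command", "data": {
  "steps": [
    {"slide":[0.0047,-0.0017,0],"rot":[0,0,0],"grip":0.55},
    {"slide":[0.0047,-0.0017,0],"rot":[0,0,0],"grip":0.55},
    {"slide":[0.0047,-0.0017,0],"rot":[0,0,0],"grip":0.55},
    {"slide":[0.0047,-0.0017,0],"rot":[0,0,0],"grip":0.55},
    {"slide":[0.0047,-0.0017,0],"rot":[0,0,0],"grip":0.55},
    {"slide":[0.0047,-0.0017,0],"rot":[0,0,0],"grip":0.55},
    {"slide":[0.0047,-0.0017,0],"rot":[0,0,0],"grip":0.55},
    {"slide":[0.0047,-0.0017,0],"rot":[0,0,0],"grip":0.55}
  ]
}}

```text
time: 21.7
ee_pos: [0.472, 0.2664, 0.03]
eef_rot: [0.173, 0.985, 0.0, -0.0]
ft_force: [-5.5, 2.1, 4.2]
width: 0.0482
grip_force: 3.0
```

```bash
python3 - <<'E'
from h import *
t=eyes.camera('top');s=eyes.camera('side')
print(sensors.read_state()['ft_force'],sensors.read_state()['torque'])
cv2.imwrite('pics/ts3.png',cv2.cvtColor(cv2.resize(np.hstack([t['pixels'][90:270,130:330],s['pixels'][60:240,160:360]]),None,fx=2,fy=2),cv2.COLOR_RGB2BGR))
E
```

```text
[-1.0828049   1.02855446  1.52571798] [0.24635005 0.35159591 0.0124117 ]
```

View pics/ts3.png

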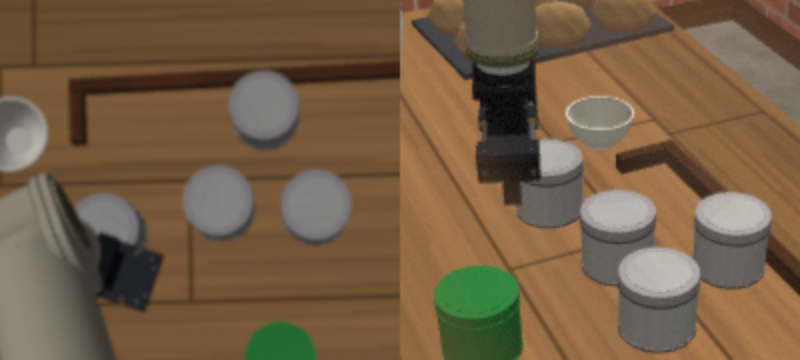

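A stands upright and clear of B, and its force says full. I continue pushing.

{"op": "arm_command", "data": {
  "steps": [
    {"slide":[0.012,-0.0044,0],"rot":[0,0,0],"grip":0.55},
    {"slide":[0.017,-0.0062,0],"rot":[0,0,0],"grip":0.55},
    {"slide":[0.018,-0.0065,0],"rot":[0,0,0],"grip":0.55},
    {"slide":[0.018,-0.0065,0],"rot":[0,0,0],"grip":0.55},
    {"slide":[0.018,-0.0065,0],"rot":[0,0,0],"grip":0.55},
    {"slide":[0.018,-0.0065,0],"rot":[0,0,0],"grip":0.55},
    {"slide":[0.018,-0.0065,0],"rot":[0,0,0],"grip":0.55},
    {"slide":[0.014,-0.005,0],"rot":[0,0,0],"grip":0.55}
  ]
}}

```text
time: 22.8
ee_pos: [0.6063, 0.2172, 0.0295]
eef_rot: [0.174, 0.985, -0.0, -0.0]
ft_force: [-5.3, 2.5, 5.8]
width: 0.0479
grip_force: 3.2
```

{"op": "arm_command", "data": {
  "steps": [
    {"slide":[0.006,-0.002,0],"rot":[0,0,0],"grip":0.55},
    {"slide":[0.003,-0.001,0],"rot":[0,0,0],"grip":0.55},
    {"slide":[0.002,0,0],"rot":[0,0,0],"grip":0.55},
    {"slide":[0.001,0,0],"rot":[0,0,0],"grip":0.55},
    {"slide":[0.001,0,0],"rot":[0,0,0],"grip":0.55},
    {"slide":[0.001,0,0],"rot":[0,0,0],"grip":0.55},
    {"slide":[0.001,0,0],"rot":[0,0,0],"grip":0.55},
    {"slide":[0.001,0,0],"rot":[0,0,0],"grip":0.55}
  ]
}}

```text
time: 23.8
ee_pos: [0.6212, 0.215, 0.0295]
eef_rot: [0.174, 0.985, 0.0, 0.0]
ft_force: [-2.8, -0.1, -0.0]
width: 0.0472
grip_force: 1.6
```

Not yet at the rail. I continue slowly.

{"op": "arm_command", "data": {
  "steps": [
    {"slide":[0.001,0,0],"rot":[0,0,0],"grip":0.55},
    {"slide":[0.001,0,0],"rot":[0,0,0],"grip":0.55},
    {"slide":[0.001,0,0],"rot":[0,0,0],"grip":0.55},
    {"slide":[0.0005,0,0],"rot":[0,0,0],"grip":0.55},
    {"slide":[0.0005,0,0],"rot":[0,0,0],"grip":0.55},
    {"slide":[0.0005,0,0],"rot":[0,0,0],"grip":0.55},
    {"slide":[0.0005,0,0],"rot":[0,0,0],"grip":0.55},
    {"slide":[0,0,0],"rot":[0,0,0],"grip":0.55}
  ]
}}

```text
time: 24.8
ee_pos: [0.6227, 0.2153, 0.0292]
eef_rot: [0.173, 0.985, -0.001, -0.004]
ft_force: [-21.1, -1.3, 11.7]
width: 0.0482
grip_force: 10.4
```

A is at the rail. Next is E, also pushed diagonally. I keep the tip at z = 0.05 so the gripper body clears the canister.

{"op": "arm_command", "data": {
  "steps": [
    {"slide":[-0.012,0.004,0],"rot":[0,0,0],"grip":0.55},
    {"slide":[-0.03,0.01,0.03],"rot":[0,0,0],"grip":0.55},
    {"slide":[0,0,0.06],"rot":[0,0,0],"grip":0.55},
    {"slide":[-0.02,-0.056,0],"rot":[0,0,5],"grip":0.55},
    {"slide":[-0.02,-0.056,0],"rot":[0,0,5],"grip":0.55},
    {"slide":[-0.02,-0.056,0],"rot":[0,0,5],"grip":0.55},
    {"slide":[-0.02,-0.056,0],"rot":[0,0,5],"grip":0.55},
    {"slide":[-0.02,-0.056,0],"rot":[0,0,5],"grip":0.55}
  ]
}}

```text
time: 25.8
ee_pos: [0.484, -0.0528, 0.1202]
eef_rot: [-0.045, 0.999, 0.0, 0.001]
ft_force: [1.2, -0.1, -0.1]
width: 0.048
grip_force: 0.0
```

{"op": "arm_command", "data": {
  "steps": [
    {"slide":[-0.02,-0.045,0],"rot":[0,0,5],"grip":0.55},
    {"slide":[-0.02,-0.045,0],"rot":[0,0,5],"grip":0.55},
    {"slide":[-0.02,-0.045,0],"rot":[0,0,5],"grip":0.55},
    {"slide":[-0.01,-0.042,0],"rot":[0,0,1.5],"grip":0.55},
    {"slide":[0,0,0],"rot":[0,0,0],"grip":0.55},
    {"slide":[0,0,0],"rot":[0,0,0],"grip":0.55},
    {"slide":[0,0,0],"rot":[0,0,0],"grip":0.55},
    {"slide":[0,0,0],"rot":[0,0,0],"grip":0.55}
  ]
}}

```text
time: 26.8
ee_pos: [0.4145, -0.2272, 0.1196]
eef_rot: [-0.187, 0.982, 0.0, 0.0]
ft_force: [0.1, -0.2, 0.1]
width: 0.0477
grip_force: 0.0
```

```bash
python3 - <<'E'
from h import *
t=eyes.camera('top');s=eyes.camera('side')
print(sensors.read_state()['ee_pos'],sensors.read_state()['eef_rot'].round(3))
for n,p in (('top',t),('side',s)):
  for k in ('tin_1','canister'):
   for d in eyes.look_for(k,p):
    b=d['bbox'];print(k,n,np.round(b),round(d['conf'],2),world(p,(b[0]+b[2])/2,(b[1]+b[3])/2,.04).round(3))
cv2.imwrite('pics/ts4.png',cv2.cvtColor(cv2.resize(np.hstack([t['pixels'][90:310,140:430],s['pixels'][100:320,170:460]]),None,fx=1.35,fy=1.35),cv2.COLOR_RGB2BGR))
E
```

```text
[ 0.4143389  -0.2274713   0.11956056] [-0.187  0.982  0.     0.   ]
tin_1 top [339. 197. 377. 236.] 0.9 [ 0.476 -0.208  0.04 ]
tin_1 top [220. 175. 256. 208.] 0.84 [0.55  0.107 0.04 ]
tin_1 top [342. 265. 365. 294.] 0.7 [ 0.311 -0.188  0.04 ]
tin_1 top [274. 174. 308. 215.] 0.69 [ 0.538 -0.034  0.04 ]
tin_1 top [244. 125. 281. 170.] 0.64 [0.667 0.038 0.04 ]
tin_1 top [252. 253. 288. 286.] 0.64 [0.344 0.028 0.04 ]
tin_1 top [184. 130. 222. 170.] 0.62 [0.665 0.198 0.04 ]
canister top [362. 116. 416. 171.] 0.85 [ 0.669 -0.299  0.04 ]
tin_1 side [276. 253. 321. 303.] 0.93 [ 0.461 -0.217  0.04 ]
tin_1 side [195. 271. 246. 338.] 0.87 [ 0.302 -0.215  0.04 ]
tin_1 side [179. 192. 221. 250.] 0.77 [0.344 0.02  0.04 ]
tin_1 side [308. 157. 348. 201.] 0.76 [0.677 0.039 0.04 ]
tin_1 side [250. 157. 257. 179.] 0.67 [0.53  0.155 0.04 ]
tin_1 side [274. 233. 288. 235.] 0.6 [ 0.486 -0.092  0.04 ]
canister side [369. 224. 455. 314.] 0.71 [ 0.674 -0.292  0.04 ]
```

View pics/ts4.png

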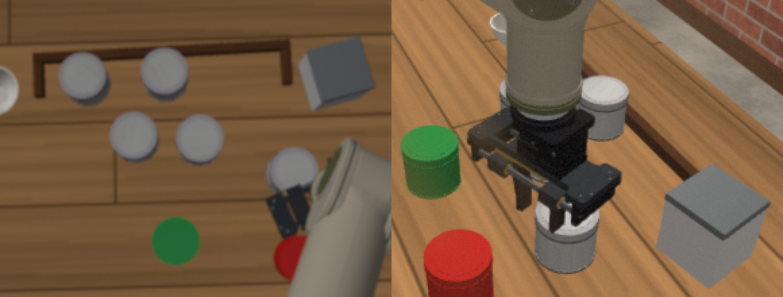

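A and C stand at the rail, B and D in the middle, and E is ahead of the gripper. I lower and push E.

{"op": "arm_command", "data": {
  "steps": [
    {"slide":[0,0,-0.035],"rot":[0,0,0],"grip":0.55},
    {"slide":[0,0,-0.035],"rot":[0,0,0],"grip":0.55},
    {"slide":[0.0093,0.0037,0],"rot":[0,0,0],"grip":0.55},
    {"slide":[0.0047,0.0018,0],"rot":[0,0,0],"grip":0.55},
    {"slide":[0.0047,0.0018,0],"rot":[0,0,0],"grip":0.55},
    {"slide":[0.0047,0.0018,0],"rot":[0,0,0],"grip":0.55},
    {"slide":[0.0047,0.0018,0],"rot":[0,0,0],"grip":0.55},
    {"slide":[0.0047,0.0018,0],"rot":[0,0,0],"grip":0.55}
  ]
}}

```text
time: 28.1
ee_pos: [0.4471, -0.2154, 0.0499]
eef_rot: [-0.187, 0.982, 0.0, -0.0]
ft_force: [-4.5, -0.3, 2.9]
width: 0.0479
grip_force: 2.4
```

{"op": "arm_command", "data": {
  "steps": [
    {"slide":[0.0047,0.0018,0],"rot":[0,0,0],"grip":0.55},
    {"slide":[0.0047,0.0018,0],"rot":[0,0,0],"grip":0.55},
    {"slide":[0.0047,0.0018,0],"rot":[0,0,0],"grip":0.55},
    {"slide":[0.0047,0.0018,0],"rot":[0,0,0],"grip":0.55},
    {"slide":[0.0047,0.0018,0],"rot":[0,0,0],"grip":0.55},
    {"slide":[0.0047,0.0018,0],"rot":[0,0,0],"grip":0.55},
    {"slide":[0.0047,0.0018,0],"rot":[0,0,0],"grip":0.55},
    {"slide":[0.0047,0.0018,0],"rot":[0,0,0],"grip":0.55}
  ]
}}

```text
time: 29.1
ee_pos: [0.4848, -0.2008, 0.0496]
eef_rot: [-0.187, 0.982, 0.0, -0.0]
ft_force: [-4.8, -1.4, 3.8]
width: 0.0481
grip_force: 2.6
```

{"op": "arm_command", "data": {
  "steps": [
    {"slide":[0.012,0.0048,0],"rot":[0,0,0],"grip":0.55},
    {"slide":[0.017,0.0068,0],"rot":[0,0,0],"grip":0.55},
    {"slide":[0.018,0.0072,0],"rot":[0,0,0],"grip":0.55},
    {"slide":[0.018,0.0072,0],"rot":[0,0,0],"grip":0.55},
    {"slide":[0.018,0.0072,0],"rot":[0,0,0],"grip":0.55},
    {"slide":[0.018,0.0072,0],"rot":[0,0,0],"grip":0.55},
    {"slide":[0.018,0.0072,0],"rot":[0,0,0],"grip":0.55},
    {"slide":[0.014,0.0056,0],"rot":[0,0,0],"grip":0.55}
  ]
}}

```text
time: 30.1
ee_pos: [0.6184, -0.1469, 0.0494]
eef_rot: [-0.187, 0.982, 0.0, -0.0]
ft_force: [-4.8, -1.9, 4.1]
width: 0.0483
grip_force: 2.9
```

{"op": "arm_command", "data": {
  "steps": [
    {"slide":[0.006,0.002,0],"rot":[0,0,0],"grip":0.55},
    {"slide":[0.003,0.001,0],"rot":[0,0,0],"grip":0.55},
    {"slide":[0.002,0,0],"rot":[0,0,0],"grip":0.55},
    {"slide":[0.001,0,0],"rot":[0,0,0],"grip":0.55},
    {"slide":[0.001,0,0],"rot":[0,0,0],"grip":0.55},
    {"slide":[0.001,0,0],"rot":[0,0,0],"grip":0.55},
    {"slide":[0.0005,0,0],"rot":[0,0,0],"grip":0.55},
    {"slide":[0.0005,0,0],"rot":[0,0,0],"grip":0.55}
  ]
}}

```text
time: 31.1
ee_pos: [0.6317, -0.1447, 0.0495]
eef_rot: [-0.187, 0.982, 0.0, -0.001]
ft_force: [-7.2, 0.2, 3.3]
width: 0.048
grip_force: 3.9
```

{"op": "arm_command", "data": {
  "steps": [
    {"slide":[0.0005,0,0],"rot":[0,0,0],"grip":0.55},
    {"slide":[0.0005,0,0],"rot":[0,0,0],"grip":0.55},
    {"slide":[0.0005,0,0],"rot":[0,0,0],"grip":0.55},
    {"slide":[0.0005,0,0],"rot":[0,0,0],"grip":0.55},
    {"slide":[0.0005,0,0],"rot":[0,0,0],"grip":0.55},
    {"slide":[0,0,0],"rot":[0,0,0],"grip":0.55},
    {"slide":[0,0,0],"rot":[0,0,0],"grip":0.55},
    {"slide":[0,0,0],"rot":[0,0,0],"grip":0.55}
  ]
}}

```text
time: 32.1
ee_pos: [0.6321, -0.1449, 0.0493]
eef_rot: [-0.186, 0.982, 0.001, -0.003]
ft_force: [-17.2, 1.7, 9.4]
width: 0.048
grip_force: 8.5
```

E is at the rail. I retreat, rise and swing clear for a final look.

{"op": "arm_command", "data": {
  "steps": [
    {"slide":[-0.008,-0.003,0],"rot":[0,0,0],"grip":0.55},
    {"slide":[-0.025,-0.01,0],"rot":[0,0,0],"grip":0.55},
    {"slide":[-0.01,-0.004,0.05],"rot":[0,0,0],"grip":0.55},
    {"slide":[-0.01,0,0.06],"rot":[0,0,0],"grip":0.55},
    {"slide":[-0.04,-0.04,0.02],"rot":[0,0,0],"grip":0.55},
    {"slide":[-0.04,-0.045,0],"rot":[0,0,0],"grip":0.55},
    {"slide":[-0.04,-0.045,0],"rot":[0,0,0],"grip":0.55},
    {"slide":[-0.04,-0.045,0],"rot":[0,0,0],"grip":0.55}
  ]
}}

```text
time: 33.1
ee_pos: [0.4404, -0.3175, 0.1782]
eef_rot: [-0.184, 0.983, 0.001, -0.0]
ft_force: [0.8, -0.0, -0.7]
width: 0.0477
grip_force: 0.0
```

{"op": "arm_command", "data": {
  "steps": [
    {"slide":[-0.02,-0.05,0],"rot":[0,0,0],"grip":0.55},
    {"slide":[-0.02,-0.05,0],"rot":[0,0,0],"grip":0.55},
    {"slide":[-0.02,-0.05,0],"rot":[0,0,0],"grip":0.55},
    {"slide":[-0.02,-0.02,0],"rot":[0,0,0],"grip":0.55},
    {"slide":[0,0,0],"rot":[0,0,0],"grip":0.55},
    {"slide":[0,0,0],"rot":[0,0,0],"grip":0.55},
    {"slide":[0,0,0],"rot":[0,0,0],"grip":0.55},
    {"slide":[0,0,0],"rot":[0,0,0],"grip":0.55}
  ]
}}

```text
time: 34.1
ee_pos: [0.4042, -0.3879, 0.1705]
eef_rot: [-0.19, 0.982, 0.004, -0.012]
ft_force: [-1.3, -0.1, 0.9]
width: 0.0478
grip_force: 0.0
```

```bash
python3 - <<'E'
from h import *
t=eyes.camera('top');s=eyes.camera('side')
print(sensors.read_state()['ee_pos'])
for n,p in (('top',t),('side',s)):
  for k in ('tin_1','canister','bowl'):
   for d in eyes.look_for(k,p):
    b=d['bbox'];print(k,n,np.round(b),round(d['conf'],2),world(p,(b[0]+b[2])/2,(b[1]+b[3])/2,.04).round(3))
cv2.imwrite('pics/ts5.png',cv2.cvtColor(cv2.resize(np.hstack([t['pixels'][100:250,140:430],s['pixels'][110:260,170:460]]),None,fx=1.37,fy=2.0),cv2.COLOR_RGB2BGR))
E
```

```text
[ 0.403788   -0.38835723  0.17043283]
tin_1 top [220. 173. 257. 208.] 0.93 [0.552 0.106 0.04 ]
tin_1 top [308. 121. 346. 164.] 0.88 [ 0.676 -0.133  0.04 ]
tin_1 top [272. 175. 304. 213.] 0.81 [ 0.54  -0.026  0.04 ]
tin_1 top [344. 265. 383. 299.] 0.78 [ 0.305 -0.215  0.04 ]
tin_1 top [186. 129. 220. 170.] 0.69 [0.666 0.199 0.04 ]
tin_1 top [251. 250. 288. 288.] 0.63 [0.343 0.029 0.04 ]
canister top [366. 114. 415. 173.] 0.63 [ 0.668 -0.302  0.04 ]
tin_1 side [276. 128. 311. 169.] 0.96 [0.663 0.194 0.04 ]
tin_1 side [195. 270. 246. 338.] 0.96 [ 0.302 -0.214  0.04 ]
tin_1 side [178. 194. 222. 251.] 0.92 [0.342 0.016 0.04 ]
tin_1 side [249. 152. 290. 200.] 0.87 [0.552 0.108 0.04 ]
tin_1 side [270. 185. 309. 228.] 0.76 [ 0.543 -0.018  0.04 ]
tin_1 side [371. 197. 386. 240.] 0.62 [ 0.704 -0.137  0.04 ]
canister side [375. 221. 454. 312.] 0.66 [ 0.683 -0.288  0.04 ]
canister side [246. 106. 277. 132.] 0.38 [0.651 0.374 0.04 ]
bowl side [245. 107. 276. 136.] 0.61 [0.642 0.36  0.04 ]
```

View pics/ts5.png

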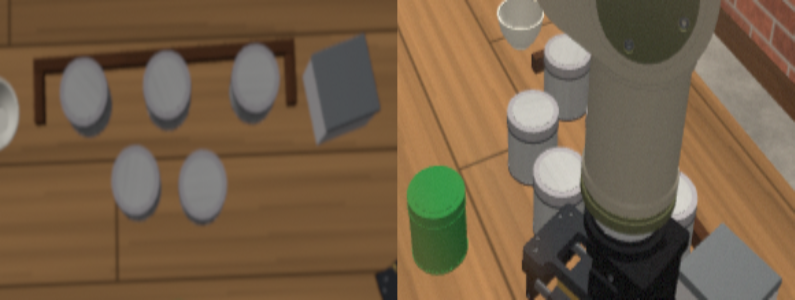

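Three tins stand against the back rail. B and D stand about 40 mm in front of the frame (front edges near x = 0.60, frame front near 0.64). The canister and bowl have not moved and the arm is clear, so I hand the job in.

```bash
python3 -c "
from bench import order
print(order.close_job())"
```

```text
the job is handed in; nothing more can be done
None
```

The job is handed in: three full tins stand against the back rail, the two empty ones stand upright in front of the frame, and the canister and bowl were not disturbed, after about 34 of the 72 s.

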